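Wedge the rocking drawer cabinet

TASK

The little drawer cabinet on the bench rocks, because the foot at the corner nearest the wooden wedge is too short. Press down on the cabinet's top over that corner to feel it rock and let go; then push the wedge along the bench, thin end first, under that foot until it is snug but does not jack the cabinet up, and press the same corner firmly again (about 10 N) to check that it no longer rocks, pushing the wedge further if it does. Only touch and push: do not lift anything, do not shove the cabinet from its place, leave the jar, tin, brush and bottle alone, and let go at the end.

Things in the scene. Friction and masses are not known exactly. Their poses are not given: they have to be found in the camera images.
- cabinet: Loose grey steel drawer cabinet, 240 (x) by 280 (y) mm, top 80 mm above the bench, 1.7 to 2.7 kg. Ball-shaped rubber feet 28 mm across at x +-95, y +-115 mm; box underside 28 mm up. Origin: centre of the footprint at bench level, z up, drawer fronts on the +x side. It stands level on three feet; the foot at (+95, -115) is short, stuck 8 to 13 mm above the bench (differs every time).
- corner_top (a point): The point on the cabinet's top straight above the short foot, the place to press: 25 mm from two edges, 80 mm above the bench when level. A push of 2 to 7 N down here tips the cabinet 0.05 to 0.09 rad, until the short foot meets the bench (this point sinks 8 to 13 mm and swings outward 4 to 7 mm); it falls back level when let go.
- corner_foot (a point): The point at bench level straight under the centre of the short foot (fixed to the cabinet; the foot's underside is 8 to 13 mm above it).
- wedge: Loose wooden wedge, 110 g, flat on the bench, 140 (x) by 50 (y) mm; origin: centre of its underside, +x to the thin end. 24 mm high at the back (x = -70, flat face), 3 mm at the thin end (x = +70), even slope. Starts 30 to 70 mm outside the cabinet's -y side, within 20 mm and 0.2 rad of pointing under the short foot. Slides at under 1.5 N, over 4 N once jammed; the cabinet slides at 8 N or more.
- jar: Closed glass jar of grease, 62 mm across, 55 mm high, loose bystander. Origin: centre of its underside.
- tin: Flat round metal tin, 76 mm across, 28 mm high, loose bystander. Origin: centre of its underside.
- shoe_brush: Wooden shoe brush, 130 mm long (x), 48 mm wide, 44 mm high, lying bristles down, loose bystander. Origin: centre of its underside.
- spray: White spray bottle, 42 mm across, 130 mm high, loose bystander. Origin: centre of its underside.

How it is judged:
By the outcome, as a careful person would: the job done as asked, in the order asked, and still so for the second after the job is handed in, with the robot touching nothing.
It also fails if it takes over 64 s, if anything falls off the work surface, if the arm or the gripper's body presses on something with over 40 N, if the wrist force passes 120 N, or if a joint passes its speed limit or range.

ROBOT

A 6-joint arm with a two-finger parallel gripper is mounted at the origin on the work surface. World frame = base frame: x ahead of the robot, y to its left, z up, the work surface at z = 0. Lengths are in m, angles in rad, forces in N, time in s.
With the tool pointing down it reaches from about 0.35 to 0.775 m from the base axis. Payload 5.5 kg.
Tool frame: the origin (TCP) lies at the very end of the fingers, on their centre line; the grasp point (between the pads) lies 19 mm behind it; z points along the fingers, y is the line along which they close (so a half turn about z gives the same grasp; the last joint's range is limited). The gripper opens to 85 mm and grips with 20 to 120 N. Pads are 22 mm wide; open, the fingers measure 114 mm over their backs; the gripper's body (76 mm by 85 mm) begins 54 mm behind the grasp point. The pads swing forward as they close: fully open they stand 13 mm farther back than shut.
Start: joints at [-1.292, 0.313, 0.046, 1.304, 0, 1.431], TCP at [0.234, -0.525, 0.231] pointing down, gripper open.
Joint ranges: [-2.76, 2.76], [-0.86, 1.69], [-1.03, 1.26], [-2.2, 2.34], [-1.47, 1.5], [-3.14, 3.14]. Speed limits (rad/s): [2.57, 2.57, 3.14, 3.14, 3.14, 3.14].

INTERFACE

Orientations are given as a unit quaternion [w, x, y, z].
In Python, from workcell import get_state, read_camera, calibration, hand_in gives the robot as it stands.
- The arm moves only by the tool drive_tool, never from a script. Its argument "deltas" is a list that holds one entry, the list of rows, each a list of 7 numbers: the closure in counts, from 0 (fully open) to 255 (shut), then the shift along the tool's x, y, z in m, then the turn, a rotation vector about the tool's x, y, z in degrees. A call has 1 to 12 rows; each row is the pose to reach, as a shift and turn from the pose commanded when the call began, along the tool's axes at that moment; what a row does not reach only later rows make up. A row lasts 1/8 s, in which the tool goes at most 62.5 mm and 10.7 degrees, less where a joint would pass 70% of its speed; a pose out of reach is approached as far as the arm can. A call with a gripper value outside its range is refused whole. The fingers move at their own pace and stop on an object; "newtons" is the grip in N (left out, the last holds). Time passes only in rows, so rows that repeat a pose let the fingers close. It gives the time, the measured TCP pose, the force, the opening and the grip force at its end, in the units of the state.
- get_state(): the state, without advancing time (a new reading comes with each control period).
- read_camera(name): name is "scene" or "top"; returns (picture, depth): 384x512x3 uint8, red, green, blue; 384x512 float32, m along the optical axis (not along the pixel's ray), 0 where there is no reading.
- calibration(name): a dict with "mtx" (3x3 intrinsics, pixels), "k1" (the pictures are not rectified: a ray, as slopes to the right and down, at radius r is drawn at 1 + k1 r^2 times it, then the intrinsics apply), "world_from_camera" (4x4, takes a point from camera to world coordinates). Camera axes: x right, y up, looking along -z (the intrinsics and any distortion apply to the point x, -y, -z); pixel columns grow to the right and rows downward; lengths in m; the calibration is good to about 2 mm. A picture is of the moment at which its call begins. calibration takes no time and is no camera call.
- hand_in(): hands the job in; it is judged then, once.
The state is a dict: "clock": time; "joint_pos": joint angles; "qvel": joint speeds; "tau": joint torques, N m; "tcp_pos": TCP position; "orientation": TCP orientation; "wrist_force": force on the tool from outside, world axes, zero at the start; "ft_torque": the same for the moment, N m; "finger_gap": finger opening in m; "grip_force": force on a finger pad.
Only numpy, scipy, OpenCV 4.12 (cv2) and the standard library are available. Lean on these libraries where they do the work, as an engineer would, in place of code of your own. Each camera call takes 0.05 s, during which the arm holds its last target. There are 200 camera calls.

## Working session

There is one attempt and no reset: what is moved stays moved. The work goes in short steps, Python scripts to look and compute and a tool call to move; the robot and the scene stay as the last step left them, time stands still between calls to the robot, and variables do not carry over. Pictures are saved under pics/ and viewed, at most 10 in all, crops included, and the job is handed in when it is done.

Besides the shell and the picture viewer there is one more tool, called after "Request:" by a JSON object that holds its "method" and its "body". drive_tool: Moves the arm, as the interface text tells. Its arguments: {"type":"object","properties":{"deltas":{"type":"array","items":{"type":"array","items":{"type":"array","items":{"type":"number"}}}},"newtons":{"type":"number"}},"required":["deltas"]}

```bash
mkdir -p pics; cat > h.py <<'E'
import numpy as np, cv2
from workcell import *
def ray(c,u,v):
    K=c["mtx"];K=np.array(K);k=c["k1"];T=np.array(c["world_from_camera"])
    d=np.array([(u-K[0,2])/K[0,0],(v-K[1,2])/K[1,1]]);s=d.copy()
    for _ in range(20): s=d/(1+k*(s@s))
    return T[:3,3],T[:3,:3]@np.array([s[0],-s[1],-1.])
def onplane(c,u,v,z):
    o,d=ray(c,u,v);return o+d*(z-o[2])/d[2]
def cloud(c,D):
    K=np.array(c["mtx"]);k=c["k1"];T=np.array(c["world_from_camera"])
    v,u=np.mgrid[:D.shape[0],:D.shape[1]]
    d=np.stack([(u-K[0,2])/K[0,0],(v-K[1,2])/K[1,1]],-1);s=d.copy()
    for _ in range(20): s=d/(1+k*(s**2).sum(-1,keepdims=True))
    P=np.stack([s[...,0],-s[...,1],-np.ones(D.shape)],-1)*D[...,None]
    return P@T[:3,:3].T+T[:3,3]
E
python3 - <<'E'
from h import *
for n in("scene","top"):
    p,D=read_camera(n);np.savez(n+"0.npz",p=p,D=D);cv2.imwrite(f"pics/{n}0.png",p[...,::-1])
    c=calibration(n);print(n,np.round(c["mtx"],1).tolist(),c["k1"],np.round(c["world_from_camera"],3).tolist(),(D>0).mean())
print(get_state())
E
```

```text
scene [[353.3, 0.0, 254.6], [0.0, 353.3, 191.1], [0.0, 0.0, 1.0]] -0.006094086417321949 [[-0.535, -0.611, 0.583, 1.046], [0.845, -0.4, 0.355, 0.377], [0.016, 0.683, 0.73, 0.662], [0.0, 0.0, 0.0, 1.0]] 0.9961649576822916
top [[469.4, 0.0, 261.0], [0.0, 469.4, 193.7], [0.0, 0.0, 1.0]] -0.19746700460347946 [[-0.013, 0.979, -0.204, 0.401], [-1.0, -0.013, -0.001, 0.092], [-0.004, 0.204, 0.979, 0.959], [0.0, 0.0, 0.0, 1.0]] 0.995941162109375
{'clock': 0.1, 'joint_pos': array([-1.29159230e+00,  3.13933250e-01,  4.50797804e-02,  1.30360488e+00,
        1.88571020e-05,  1.43121249e+00]), 'qvel': array([ 0.00201469, -0.00075341,  0.00356936, -0.00133925,  0.00127876,
        0.00042549]), 'tau': array([ 2.29976635e-03, -4.81724381e+01,  2.99245065e+01,  1.27401479e-02,
       -1.54437439e-04, -2.22276401e-05]), 'tcp_pos': array([ 0.23370183, -0.52485861,  0.23048829]), 'orientation': array([-8.29642937e-04,  9.78156740e-01,  2.07867027e-01, -4.85601533e-05]), 'wrist_force': array([-0.11237449, -0.06261203, -0.61266143]), 'ft_torque': array([-0.07150127, -0.02095021, -0.02884355]), 'grip_force': 0.0, 'finger_gap': 0.08527030032071664}
```

View pics/top0.png

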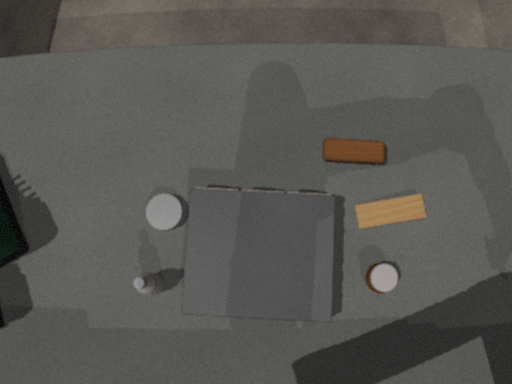

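View pics/scene0.png

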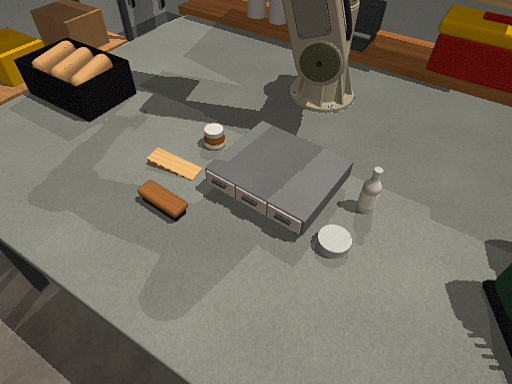

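The top view shows the cabinet with corners near (195,188), (333,194), (331,320) and (183,313). The wedge is at (390,211) with its thin end to the left, the brush at (354,151), the jar at (383,278), the tin at (164,212) and the spray bottle at (148,284). The scene view agrees. Next I'll measure.

```bash
cat > m.py <<'E'
from h import *
def obj(m,P,pmin=30):
    n,l,s,_=cv2.connectedComponentsWithStats(m.astype(np.uint8));return [(l==i) for i in range(1,n) if s[i,4]>pmin]
def measure(n,p,D,verbose=True):
    c=calibration(n);P=cloud(c,D);hsv=cv2.cvtColor(p,cv2.COLOR_RGB2HSV)
    X,Y,Z=P[...,0],P[...,1],P[...,2]
    roi=(X>.2)&(X<.75)&(Y>-.5)&(Y<.4)&(Z<.2)
    # cabinet top by depth
    m=roi&(Z>.07)&(Z<.09)&(hsv[...,1]<60)
    m=max(obj(m,P),key=lambda q:q.sum());m=cv2.morphologyEx(m.astype(np.uint8),cv2.MORPH_OPEN,np.ones((5,5)))>0
    zc=np.median(Z[m]);v,u=np.nonzero(m);pts=P[m]
    q=np.array([onplane(c,a,b,.08)[:2] for a,b in zip(u,v)],np.float32);r=cv2.minAreaRect(q*1000)
    print(n,"cab z",zc.round(4),r); box=cv2.boxPoints(r);print(box.round(1).tolist())
    # wedge: yellowish
    w=roi&(hsv[...,0]>10)&(hsv[...,0]<25)&(hsv[...,1]>70)&(hsv[...,2]>100)&(Z<.04)
    for o in obj(w,P,200):
        v,u=np.nonzero(o);d=P[o]
        q=np.array([onplane(c,a,b,z)[:2] for a,b,z in zip(u,v,d[:,2])],np.float32)
        r=cv2.minAreaRect(q*1000);print("wedge",r,cv2.boxPoints(r).round(1).tolist())
        A=np.c_[q,np.ones(len(q))];co=np.linalg.lstsq(A,d[:,2],rcond=None)[0];print(" slope",co.round(4),"zrange",np.percentile(d[:,2],[2,50,98]).round(4),"grad yaw",np.arctan2(-co[1],-co[0]).round(3), o.sum())
if __name__=="__main__":
    for n in("scene","top"):
        f=np.load(n+"0.npz");measure(n,f["p"],f["D"])
E
python3 m.py
```

```text
scene cab z 0.0794 ((477.3724670410156, 99.05054473876953), (281.1322937011719, 249.54652404785156), 86.31117248535156)
[[343.79998779296875, -33.20000076293945], [592.7999877929688, -49.29999923706055], [610.9000244140625, 231.3000030517578], [361.8999938964844, 247.39999389648438]]
wedge ((551.8492431640625, -189.0673828125), (71.65100860595703, 166.45993041992188), 4.494803428649902) [[509.6000061035156, -108.9000015258789], [522.7000122070312, -274.79998779296875], [594.0999755859375, -269.20001220703125], [581.0, -103.30000305175781]]
 slope [ 0.1112 -0.1077 -0.0687] zrange [-0.0004  0.0126  0.0239] grad yaw 2.372 810
top cab z 0.0783 ((470.74554443359375, 98.16639709472656), (279.77783203125, 241.68353271484375), 86.1892318725586)
[[340.8999938964844, -33.400001525878906], [582.0, -49.400001525878906], [600.5999755859375, 229.6999969482422], [359.5, 245.8000030517578]]
wedge ((560.42529296875, -179.3546905517578), (54.849761962890625, 151.62179565429688), 7.677457809448242) [[523.0999755859375, -107.9000015258789], [543.4000244140625, -258.1000061035156], [597.7000122070312, -250.8000030517578], [577.5, -100.5999984741211]]
 slope [ 0.0084 -0.1343 -0.0168] zrange [-0.0006  0.0116  0.0228] grad yaw 1.634 1709
```

Request:
{"method": "drive_tool", "body": {"deltas": [[[255,0.05,-0.033,0.0,0,0,-7],[255,0.1,-0.065,0.0,0,0,-14],[255,0.15,-0.098,0.0,0,0,-21],[255,0.2,-0.13,0.01,0,0,-28],[255,0.25,-0.163,0.02,0,0,-36],[255,0.3,-0.196,0.03,0,0,-44],[255,0.35,-0.228,0.045,0,0,-52],[255,0.4,-0.261,0.06,0,0,-60],[255,0.45,-0.294,0.08,0,0,-67],[255,0.501,-0.326,0.1,0,0,-74],[255,0.501,-0.326,0.12,0,0,-74],[255,0.501,-0.326,0.12,0,0,-74]]]}}

```text
clock: 1.6
tcp_pos: [0.5573, -0.0226, 0.1091]
orientation: [-0.002, 0.655, 0.755, -0.001]
wrist_force: [-0.2, -0.2, 0.3]
finger_gap: 0.0001
grip_force: 0.0
```

Request:
{"method": "drive_tool", "body": {"deltas": [[[255,0,0,0.012,0,0,0],[255,0,0,0.02,0,0,0],[255,0,0,0.024,0,0,0],[255,0,0,0.026,0,0,0],[255,0,0,0.026,0,0,0]]]}}

```text
clock: 2.22
tcp_pos: [0.559, -0.024, 0.0854]
orientation: [0.0, 0.656, 0.755, 0.0]
wrist_force: [0.2, -0.8, 0.3]
finger_gap: 0.0
grip_force: 0.0
```

Request:
{"method": "drive_tool", "body": {"deltas": [[[255,0,0,0.002,0,0,0],[255,0,0,0.003,0,0,0],[255,0,0,0.003,0,0,0]]]}}

```text
clock: 2.6
tcp_pos: [0.5589, -0.0238, 0.0822]
orientation: [0.0, 0.656, 0.755, -0.0]
wrist_force: [0.4, 1.0, -0.1]
finger_gap: -0.0001
grip_force: 0.0
```

Request:
{"method": "drive_tool", "body": {"deltas": [[[255,0,0,0.001,0,0,0],[255,0,0,0.002,0,0,0],[255,0,0,0.002,0,0,0]]]}}

```text
clock: 2.98
tcp_pos: [0.5589, -0.0238, 0.0802]
orientation: [-0.0, 0.656, 0.755, -0.0]
wrist_force: [-1.3, 0.1, 0.1]
finger_gap: 0.0003
grip_force: 0.0
```

Request:
{"method": "drive_tool", "body": {"deltas": [[[255,0,0,0.001,0,0,0],[255,-0.0005,0.0003,0.002,0,0,0],[255,-0.001,0.0006,0.003,0,0,0],[255,-0.0013,0.001,0.004,0,0,0],[255,-0.0013,0.001,0.004,0,0,0]]]}}

```text
clock: 3.6
tcp_pos: [0.5603, -0.025, 0.0763]
orientation: [0.0, 0.656, 0.755, -0.0]
wrist_force: [-0.0, 0.6, 1.8]
finger_gap: 0.0001
grip_force: 1.0
```

Request:
{"method": "drive_tool", "body": {"deltas": [[[255,-0.0004,0.0003,0.001,0,0,0],[255,-0.0009,0.0007,0.002,0,0,0],[255,-0.0013,0.001,0.003,0,0,0],[255,-0.0013,0.001,0.003,0,0,0]]]}}

```text
clock: 4.1
tcp_pos: [0.5614, -0.0261, 0.0732]
orientation: [0.0, 0.656, 0.755, 0.0]
wrist_force: [0.0, 0.6, 1.1]
finger_gap: -0.0003
grip_force: 1.0
```

Request:
{"method": "drive_tool", "body": {"deltas": [[[255,-0.0004,0.0003,0.001,0,0,0],[255,-0.0009,0.0007,0.002,0,0,0],[255,-0.0009,0.0007,0.002,0,0,0]]]}}

```text
clock: 4.47
tcp_pos: [0.5622, -0.0269, 0.0712]
orientation: [-0.0, 0.656, 0.755, 0.0]
wrist_force: [0.3, 0.5, 2.4]
finger_gap: 0.0001
grip_force: 0.9
```

Request:
{"method": "drive_tool", "body": {"deltas": [[[255,-0.0004,0.0003,0.001,0,0,0],[255,-0.0004,0.0003,0.001,0,0,0]]]}}

```text
clock: 4.72
tcp_pos: [0.5624, -0.027, 0.0708]
orientation: [-0.0, 0.656, 0.755, 0.0]
wrist_force: [-1.5, 2.8, 6.3]
finger_gap: 0.0001
grip_force: 3.1
```

Request:
{"method": "drive_tool", "body": {"deltas": [[[255,0.0009,-0.0007,-0.002,0,0,0],[255,0.0017,-0.0014,-0.004,0,0,0],[255,0.0026,-0.0021,-0.006,0,0,0],[255,0.0035,-0.0027,-0.008,0,0,0],[255,0.0043,-0.0034,-0.01,0,0,0],[255,0.0043,-0.0034,-0.014,0,0,0],[255,0.0043,-0.0034,-0.03,0,0,0],[255,0.0043,-0.0034,-0.07,0,0,0],[80,-0.05,-0.0034,-0.1,0,0,0],[80,-0.11,-0.0034,-0.1,0,0,0],[80,-0.17,-0.0034,-0.1,0,0,0],[80,-0.23,-0.0034,-0.1,0,0,0]]]}}

```text
clock: 6.22
tcp_pos: [0.5914, -0.2575, 0.1718]
orientation: [0.001, 0.656, 0.755, 0.0]
wrist_force: [1.2, -0.4, 0.7]
finger_gap: 0.0587
grip_force: 0.0
```

Request:
{"method": "drive_tool", "body": {"deltas": [[[200,-0.05,0,0,0,0,0],[200,-0.05,0,0,0,0,0]]]}}

```text
clock: 6.48
tcp_pos: [0.5979, -0.3092, 0.1704]
orientation: [0.001, 0.658, 0.753, -0.0]
wrist_force: [-0.2, 0.4, -0.0]
finger_gap: 0.0228
grip_force: 0.0
```

```bash
python3 - <<'E'
from m import *
for n in("scene","top"):
    p,D=read_camera(n);np.savez(n+"1.npz",p=p,D=D);measure(n,p,D)
    cv2.imwrite(f"pics/{n}1.png",p[...,::-1])
s=get_state();print(s["tcp_pos"],s["finger_gap"])
E
```

```text
scene cab z 0.0794 ((477.15155029296875, 99.04911041259766), (281.10101318359375, 249.10580444335938), 86.31117248535156)
[[343.79998779296875, -33.20000076293945], [592.4000244140625, -49.20000076293945], [610.5, 231.3000030517578], [361.8999938964844, 247.3000030517578]]
wedge ((555.1466064453125, -188.93521118164062), (72.0953369140625, 170.49710083007812), 2.274095296859741) [[515.7000122070312, -105.19999694824219], [522.5, -275.5], [594.5, -272.70001220703125], [587.7999877929688, -102.30000305175781]]
 slope [ 0.1184 -0.109  -0.073 ] zrange [-0.0005  0.0126  0.0239] grad yaw 2.398 810
top cab z 0.0784 ((470.6861572265625, 98.27496337890625), (279.806640625, 242.0928955078125), 86.33855438232422)
[[341.0, -33.599998474121094], [582.5999755859375, -49.099998474121094], [600.4000244140625, 230.1999969482422], [358.79998779296875, 245.60000610351562]]
wedge ((560.3915405273438, -179.44436645507812), (54.972354888916016, 151.8333282470703), 7.600632190704346) [[523.0999755859375, -107.80000305175781], [543.2000122070312, -258.29998779296875], [597.7000122070312, -251.10000610351562], [577.5999755859375, -100.5999984741211]]
 slope [-0.002  -0.1372 -0.0113] zrange [-0.0008  0.0117  0.023 ] grad yaw 1.556 1708
[ 0.59768153 -0.30534597  0.1705596 ] 0.01805408762796581
```

View pics/top1.png

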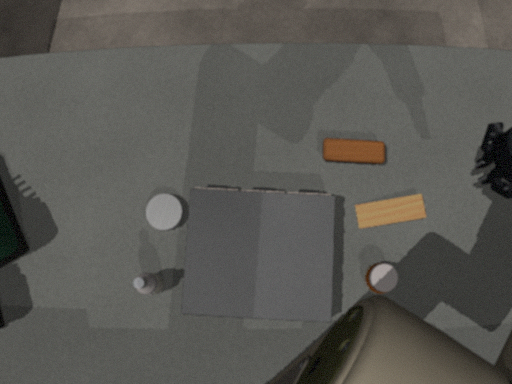

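The cabinet dropped back to where it stood. The top view shows the wedge still at (390,211) and the gripper at (497,160), clear behind it. I'll come down behind the wedge's back face.

Request:
{"method": "drive_tool", "body": {"deltas": [[[200,0.02,-0.02,0.05,0,0,0],[200,0.03,-0.02,0.1,0,0,0],[200,0.035,-0.02,0.145,0,0,0],[200,0.035,-0.02,0.16,0,0,0],[200,0.035,-0.02,0.16,0,0,0],[200,0.035,-0.02,0.16,0,0,0]]]}}

```text
clock: 7.32
tcp_pos: [0.5751, -0.274, 0.0127]
orientation: [0.002, 0.656, 0.755, 0.0]
wrist_force: [-0.1, -0.6, 0.4]
finger_gap: 0.0189
grip_force: 0.0
```

```bash
python3 - <<'E'
from h import *
s=get_state();print(s["tcp_pos"],s["orientation"],s["finger_gap"],s["wrist_force"])
p,D=read_camera("top");cv2.imwrite("pics/t2.png",cv2.resize(p[150:300,300:500,::-1],None,fx=3,fy=3))
E
```

```text
[ 0.57509534 -0.27395431  0.01265964] [1.91502429e-03 6.55939989e-01 7.54810578e-01 2.34800810e-04] 0.01887211914135497 [-0.1011784  -0.63590214  0.41291692]
```

View pics/t2.png

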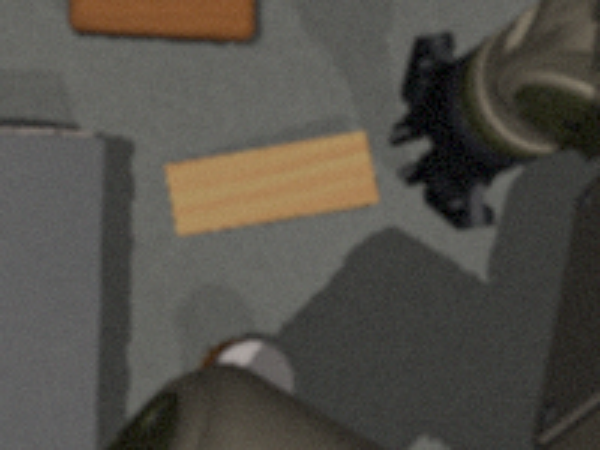

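The crop shows the two fingers squarely behind the back face: fingertips at about (405,150), wedge back edge at about (370,165). I'll push forward, turning the wedge about 6° so it aims at the foot.

Request:
{"method": "drive_tool", "body": {"deltas": [[[200,0.005,-0.001,0.003,0,0,0],[200,0.01,-0.0015,0.003,0,0,0],[200,0.014,-0.0015,0.003,0,0,0],[200,0.018,-0.0015,0.003,0,0,0],[200,0.023,-0.0015,0.003,0,0,0.7],[200,0.029,-0.0016,0.003,0,0,1.4],[200,0.035,-0.0017,0.003,0,0,2.2],[200,0.041,-0.0018,0.003,0,0,3.1],[200,0.047,-0.0019,0.003,0,0,4],[200,0.053,-0.002,0.003,0,0,4.9],[200,0.059,-0.0021,0.003,0,0,5.7],[200,0.0645,-0.0021,0.003,0,0,6.3]]]}}

```text
clock: 8.88
tcp_pos: [0.5623, -0.2092, 0.0074]
orientation: [0.0, 0.697, 0.717, -0.0]
wrist_force: [-0.4, -1.0, 1.2]
finger_gap: 0.0184
grip_force: 0.8
```

```bash
python3 - <<'E'
from m import *
s=get_state();print(s["tcp_pos"],s["orientation"],s["wrist_force"])
p,D=read_camera("top");measure("top",p,D);cv2.imwrite("pics/t3.png",cv2.resize(p[150:300,300:500,::-1],None,fx=3,fy=3))
E
```

```text
[ 0.5623306  -0.20922177  0.00737395] [ 1.25048960e-04  6.96817648e-01  7.17248317e-01 -4.02235482e-05] [-0.35332846 -0.97529676  1.19077485]
top cab z 0.0784 ((471.1730651855469, 98.52682495117188), (279.60076904296875, 241.98780822753906), 86.56419372558594)
[[342.0, -33.79999923706055], [583.5999755859375, -48.29999923706055], [600.2999877929688, 230.8000030517578], [358.79998779296875, 245.3000030517578]]
wedge ((560.2033081054688, -133.02218627929688), (56.11988830566406, 147.96421813964844), 3.2104876041412354) [[528.0, -60.70000076293945], [536.2999877929688, -208.5], [592.4000244140625, -205.3000030517578], [584.0999755859375, -57.599998474121094]]
 slope [ 0.003  -0.1413 -0.008 ] zrange [0.0006 0.0124 0.0233] grad yaw 1.592 1658
```

View pics/t3.png

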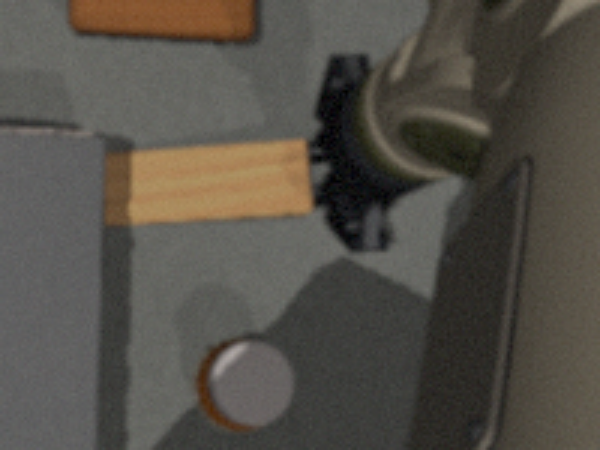

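The wedge's thin end is now at the cabinet edge. It's at about (105,185) in the crop, with the wedge close to aligned. I'll push on, slowly near the contact.

Request:
{"method": "drive_tool", "body": {"deltas": [[[200,0.006,0,0,0,0,0],[200,0.012,0,0,0,0,0],[200,0.018,0,0,0,0,0],[200,0.024,0,0,0,0,0],[200,0.03,0,0,0,0,0],[200,0.036,0,0,0,0,0],[200,0.042,0,0,0,0,0],[200,0.048,0,0,0,0,0],[200,0.054,0,0,0,0,0],[200,0.058,0,0,0,0,0],[200,0.061,0,0,0,0,0],[200,0.062,0,0,0,0,0]]]}}

```text
clock: 10.42
tcp_pos: [0.5605, -0.1474, 0.0073]
orientation: [0.0, 0.697, 0.718, -0.0]
wrist_force: [-0.4, -1.4, 1.1]
finger_gap: 0.0187
grip_force: 0.6
```

Request:
{"method": "drive_tool", "body": {"deltas": [[[200,0.001,0,0,0,0,0],[200,0.002,0,0,0,0,0],[200,0.003,0,0,0,0,0],[200,0.004,0,0,0,0,0],[200,0.004,0,0,0,0,0]]]}}

```text
clock: 11.05
tcp_pos: [0.5603, -0.1434, 0.0073]
orientation: [-0.0, 0.697, 0.718, 0.0]
wrist_force: [-0.7, 0.6, 0.5]
finger_gap: 0.0183
grip_force: 0.3
```

Request:
{"method": "drive_tool", "body": {"deltas": [[[200,0.001,0,0,0,0,0],[200,0.002,0,0,0,0,0],[200,0.002,0,0,0,0,0]]]}}

```text
clock: 11.42
tcp_pos: [0.5603, -0.1414, 0.0073]
orientation: [-0.0, 0.697, 0.718, 0.0]
wrist_force: [-1.2, -0.6, 1.8]
finger_gap: 0.0185
grip_force: 0.2
```

Request:
{"method": "drive_tool", "body": {"deltas": [[[200,0.001,0,0,0,0,0],[200,0.002,0,0,0,0,0],[200,0.002,0,0,0,0,0]]]}}

```text
clock: 11.8
tcp_pos: [0.5603, -0.1394, 0.0073]
orientation: [-0.0, 0.697, 0.718, 0.0]
wrist_force: [-0.4, -1.3, 0.3]
finger_gap: 0.0184
grip_force: 0.2
```

Request:
{"method": "drive_tool", "body": {"deltas": [[[200,0.001,0,0,0,0,0],[200,0.002,0,0,0,0,0],[200,0.002,0,0,0,0,0]]]}}

```text
clock: 12.18
tcp_pos: [0.5603, -0.1378, 0.0074]
orientation: [0.0, 0.697, 0.717, -0.0]
wrist_force: [0.6, -2.4, -0.3]
finger_gap: 0.0181
grip_force: 1.3
```

Request:
{"method": "drive_tool", "body": {"deltas": [[[200,0.001,0,0,0,0,0],[200,0.001,0,0,0,0,0]]]}}

```text
clock: 12.42
tcp_pos: [0.5603, -0.137, 0.0074]
orientation: [0.0, 0.697, 0.717, -0.0]
wrist_force: [-0.3, -4.6, 0.3]
finger_gap: 0.0183
grip_force: 2.1
```

Request:
{"method": "drive_tool", "body": {"deltas": [[[200,0.001,0,0,0,0,0],[200,0.001,0,0,0,0,0]]]}}

```text
clock: 12.68
tcp_pos: [0.5604, -0.1363, 0.0075]
orientation: [0.001, 0.697, 0.717, -0.0]
wrist_force: [-0.7, -5.2, 0.4]
finger_gap: 0.0181
grip_force: 2.7
```

Request:
{"method": "drive_tool", "body": {"deltas": [[[200,-0.003,0,0,0,0,0],[200,-0.02,0,0,0,0,0],[200,-0.045,0,-0.02,0,0,0],[200,-0.045,0,-0.08,0,0,0],[255,-0.045,0,-0.135,0,0,0],[255,-0.045,0,-0.135,0,0,0]]]}}

```text
clock: 13.42
tcp_pos: [0.5646, -0.1827, 0.1476]
orientation: [0.005, 0.697, 0.717, 0.002]
wrist_force: [0.4, -0.9, -1.1]
finger_gap: 0.0002
grip_force: 0.0
```

```bash
python3 - <<'E'
from m import *
s=get_state();print(s["tcp_pos"])
p,D=read_camera("top");measure("top",p,D);q=p
p,D=read_camera("scene");measure("scene",p,D)
a=cv2.resize(q[150:300,300:450,::-1],(400,400));b=cv2.resize(p[110:260,130:280,::-1],(400,400));cv2.imwrite("pics/t4.png",np.hstack([a,b]))
E
```

```text
[ 0.56459367 -0.18271517  0.14761604]
top cab z 0.0784 ((470.6038818359375, 98.32539367675781), (279.6884765625, 242.0043487548828), 86.32084655761719)
[[340.8999938964844, -33.5], [582.4000244140625, -49.0], [600.2999877929688, 230.10000610351562], [358.79998779296875, 245.60000610351562]]
wedge ((561.04296875, -94.84774780273438), (55.5217399597168, 73.6814956665039), 2.116771936416626) [[531.9000244140625, -59.099998474121094], [534.7000122070312, -132.6999969482422], [590.0999755859375, -130.60000610351562], [587.4000244140625, -57.0]]
 slope [ 0.003  -0.0653  0.009 ] zrange [-0.0012  0.0175  0.024 ] grad yaw 1.616 785
scene cab z 0.0795 ((477.000244140625, 98.9661865234375), (281.32806396484375, 248.85519409179688), 86.29769134521484)
[[343.70001220703125, -33.400001525878906], [592.0999755859375, -49.400001525878906], [610.2999877929688, 231.3000030517578], [361.8999938964844, 247.39999389648438]]
wedge ((559.9262084960938, -58.865257263183594), (185.63763427734375, 69.68421936035156), 81.43101501464844) [[511.6000061035156, -145.5], [580.5, -155.8000030517578], [608.2000122070312, 27.700000762939453], [539.2999877929688, 38.099998474121094]]
 slope [ 0.1889 -0.1299 -0.1006] zrange [-0.0002  0.0176  0.0337] grad yaw 2.539 497
```

View pics/t4.png

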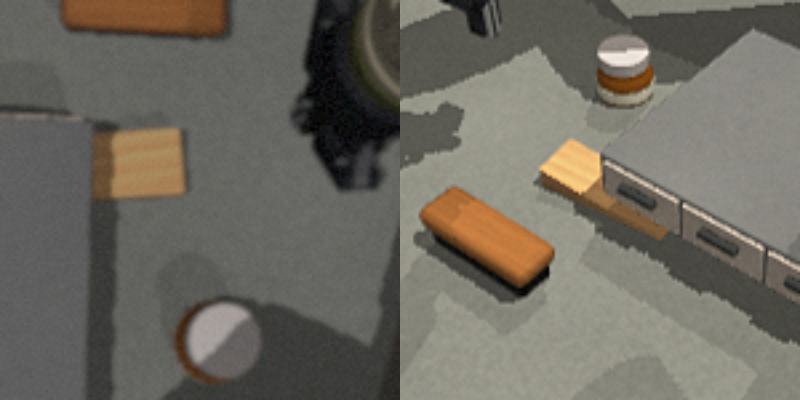

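The picture shows the wedge under the corner, lined up with the foot, and the cabinet and bystanders unmoved. Wedge back edge is at about (185,160) in the left crop. I'll check by pressing the corner.

Request:
{"method": "drive_tool", "body": {"deltas": [[[255,0.05,0.002,0,0,0,0],[255,0.1,0.002,0,0,0,0],[255,0.1566,0.002,0,0,0,0],[255,0.1566,0.002,0.03,0,0,0],[255,0.1566,0.002,0.05,0,0,0],[255,0.1566,0.002,0.056,0,0,0],[255,0.1566,0.002,0.058,0,0,0],[255,0.1566,0.002,0.058,0,0,0]]]}}

```text
clock: 14.52
tcp_pos: [0.5591, -0.0243, 0.0845]
orientation: [0.0, 0.697, 0.717, 0.0]
wrist_force: [-0.1, -0.0, -0.1]
finger_gap: -0.0001
grip_force: 0.0
```

Request:
{"method": "drive_tool", "body": {"deltas": [[[255,0,0,0.002,0,0,0],[255,0,0,0.004,0,0,0],[255,0,0,0.004,0,0,0]]]}}

```text
clock: 14.9
tcp_pos: [0.5588, -0.024, 0.0803]
orientation: [0.0, 0.697, 0.717, -0.0]
wrist_force: [0.0, 0.4, -0.3]
finger_gap: -0.0002
grip_force: 0.0
```

Request:
{"method": "drive_tool", "body": {"deltas": [[[255,0,0,0.0005,0,0,0],[255,0,0,0.001,0,0,0],[255,0,0,0.001,0,0,0]]]}}

```text
clock: 15.28
tcp_pos: [0.559, -0.024, 0.0797]
orientation: [0.0, 0.697, 0.717, 0.0]
wrist_force: [-0.4, 0.0, 2.6]
finger_gap: 0.0001
grip_force: 1.5
```

Request:
{"method": "drive_tool", "body": {"deltas": [[[255,0,0,0.0005,0,0,0],[255,0,0,0.001,0,0,0],[255,0,0,0.001,0,0,0]]]}}

```text
clock: 15.65
tcp_pos: [0.5591, -0.024, 0.0794]
orientation: [0.001, 0.697, 0.718, 0.0]
wrist_force: [-3.0, -0.9, 8.6]
finger_gap: 0.0
grip_force: 4.5
```

Request:
{"method": "drive_tool", "body": {"deltas": [[[255,0,0,0.0005,0,0,0],[255,0,0,0.0005,0,0,0]]]}}

```text
clock: 15.9
tcp_pos: [0.5591, -0.024, 0.0794]
orientation: [0.001, 0.697, 0.718, 0.0]
wrist_force: [-3.7, -0.4, 11.9]
finger_gap: -0.0001
grip_force: 5.9
```

The corner is solid: at about 12 N it gave only 0.3 mm. I'll let go and check the result.

Request:
{"method": "drive_tool", "body": {"deltas": [[[255,0,0,0,0,0,0],[255,0,0,0,0,0,0],[255,0,0,-0.002,0,0,0],[255,0,0,-0.006,0,0,0],[255,0,0,-0.03,0,0,0],[255,0,0,-0.08,0,0,0],[255,-0.05,0,-0.1,0,0,0],[255,-0.11,0,-0.1,0,0,0],[255,-0.17,0,-0.1,0,0,0],[255,-0.22,0,-0.1,0,0,0],[255,-0.22,0,-0.1,0,0,0],[255,-0.22,0,-0.1,0,0,0]]]}}

```text
clock: 17.4
tcp_pos: [0.565, -0.2436, 0.1773]
orientation: [-0.001, 0.697, 0.717, 0.0]
wrist_force: [-0.1, -0.1, 0.5]
finger_gap: 0.0003
grip_force: 0.0
```

```bash
python3 - <<'E'
from m import *
s=get_state();print(s["tcp_pos"],s["wrist_force"])
p,D=read_camera("top");measure("top",p,D);q=p
p,D=read_camera("scene")
a=cv2.resize(q[150:300,300:450,::-1],(400,400));b=cv2.resize(p[110:260,130:280,::-1],(400,400));cv2.imwrite("pics/t5.png",np.hstack([a,b]))
E
```

```text
[ 0.56496891 -0.2435963   0.17725618] [-0.06275065 -0.14734688  0.54125165]
top cab z 0.0784 ((470.65216064453125, 98.32228088378906), (279.6884765625, 242.1009979248047), 86.32084655761719)
[[340.8999938964844, -33.5], [582.5, -49.0], [600.4000244140625, 230.10000610351562], [358.79998779296875, 245.60000610351562]]
wedge ((560.9088745117188, -95.49430084228516), (55.319854736328125, 72.02950286865234), 1.2275283336639404) [[532.5, -60.099998474121094], [534.0, -132.10000610351562], [589.2999877929688, -130.89999389648438], [587.7999877929688, -58.900001525878906]]
 slope [ 0.0067 -0.0678  0.0068] zrange [-0.0014  0.0177  0.0239] grad yaw 1.669 767
```

View pics/t5.png

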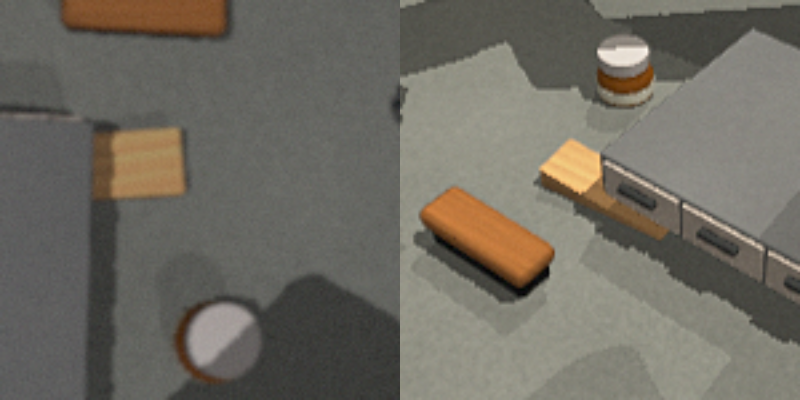

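The wedge, cabinet, brush and jar look the same as before the press, and the gripper is clear. Handing in.

```bash
python3 -c "from workcell import hand_in; print(hand_in())"
```

```text
the job is handed in; nothing more can be done
None
```

The wedge is snug under the short foot and the job is handed in: the corner sank about 9 mm before, and gave only about 0.3 mm at about 12 N afterwards. I saw no shift in the cabinet and didn't touch the bystanders; the arm was clear at hand-in, about 17 s in.

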